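Clear the jammed wheel from the wheel dispenser

TASK

A large red-hubbed wheel has got into the dispenser for small yellow-hubbed wheels and is jammed under its sprung steel keeper. Draw it back up the track until it is clear of the keeper and lift it out of the opening below the tie bar, easing it to and fro rather than forcing it if it catches, so that the three small wheels roll down to the front stop. Set it down gently in the empty compartment of the grey tray of large wheels, and leave the glue bottle, the screwdriver and the buggy where they are.

Things in the scene. Friction and masses are not known exactly. Their poses are not given: they have to be found in the camera images.
- chute: Wheel dispenser screwed to the table: wooden base and posts, one straight sloping track with blue cheeks. Origin: table level, under mid-width; z up, +x level towards the high end, y across the track. The track floor rises 0.35 rad (20 deg) towards +x. Channel 27 mm wide; cheeks 6 mm thick, 26 mm high square to the floor, 510 mm long, low lip at the high end.
- track_foot (a point): Track frame: origin at the low end of the track floor, mid-width, by the front stop (38 mm high), (-215, 0, 45) mm from the chute's origin; x up the slope, z square to the floor. 'Along' means mm on this x, 'high' on this z. Once the way is clear the small wheels roll down by themselves and rest 30, 90 and 150 mm along, centres 30 mm high.
- opening (a point): Fixed point on the track floor 254 mm along: usual middle of the hold-down frame's opening. The frame (aluminium, 51 mm wide) is clamped to the cheeks by hand, up to 25 mm higher or lower along the track; this is not reported. It has uprights 150 mm below (88 mm high, keeper's pin) and 45 mm above the opening's middle (78 mm high, fixed tie bar, underside 66 mm high).
- release (a point): Fixed point on the floor 233 mm along: below a large wheel's centre when the keeper slips off it, with the frame as usual (the true place shifts with the frame). Keeper: steel strip 16 mm wide from its pin (80 mm high) up the track to a round tip 45 mm below the opening's middle, underside 64 mm high when shut. Its spring presses down 3 to 7 N; it swings up at most 0.3 rad, to a hard stop.
- big_wheel_top (a point): Top of the jammed wheel, under the keeper, which pinches it: drawing it up the slope takes 5 to 16 N. Held a little off the floor it feels the keeper press down some 4 N, which vanish when the keeper slips off; about 20 mm further it stands mid-opening. The opening is 82 mm along the slope: only within 5 mm of its middle does the 72 mm wheel lift out freely, square to the track.
- big_wheel: The jammed large wheel: solid black tyre with red hub, 72 mm in diameter, 24 mm wide, about 60 g. Origin: its centre; y axis: its axle, which lies across the track. It stands on edge in the track, its centre about 182 mm along and 36 mm high; both flat faces are bare above the cheeks, where it can be gripped across its width from above, a finger on either side of the keeper.
- small_wheel_1: Small wheel, first (lowest) in the row behind the jammed one: black tyre with yellow hub, 60 mm in diameter, 24 mm wide, about 40 g. Origin: its centre; y axis: its axle.
- small_wheel_2: Small wheel, second in the row behind the jammed one: black tyre with yellow hub, 60 mm in diameter, 24 mm wide, about 40 g. Origin: its centre; y axis: its axle.
- small_wheel_3: Small wheel, third (highest) in the row behind the jammed one: black tyre with yellow hub, 60 mm in diameter, 24 mm wide, about 40 g. Origin: its centre; y axis: its axle.
- tray: Grey plastic tray, 226 (x) x 118 (y) x 42 mm high, walls and floor 4 mm thick, heavy enough to stay put. Origin: centre of its underside, z up. A divider 36 mm high at x = +12 mm parts it in two: at +x two large wheels lie stacked flat (52 mm high), at -x is the empty compartment, 119 x 110 mm inside, centre at (-49, 0) mm, floor at 4 mm.
- glue_bottle: Bystander: standing white glue bottle with orange cap, 54 mm in diameter, 130 mm high. Origin: centre of its underside.
- screwdriver: Bystander: screwdriver with green handle lying on the table. Origin: under its middle.
- buggy: Bystander: half-built robot buggy, about 150 x 140 x 60 mm. Origin: on the table under its middle.
Things that resemble listed ones, but are neither listed nor needed, are in the scene too. What is shaped like the big_wheel but orange or purple is not meant.

How it is judged (in metres and radians):
At the end, for the whole second after the job is handed in: The large wheel rests on the floor of the tray's empty compartment (centre within its walls, under 50 mm above the tray's underside), the tray level; the three small wheels rest in the track in their order against the front stop, each within about 10 mm of its place (x of big_wheel in the frame of tray between -0.105 and 0.006 m and y of big_wheel in the frame of tray between -0.053 and 0.053 m and z of big_wheel in the frame of tray between 0.008 and 0.05 m and linear speed of each of big_wheel, small_wheel_1, small_wheel_2, small_wheel_3 below 0.03 m/s and angle between tray's own z axis and vertical below 0.05 rad and x of small_wheel_1 in the frame of track_foot between 0.02 and 0.04 m and y of small_wheel_1 in the frame of track_foot between -0.01 and 0.01 m and z of each of small_wheel_1, small_wheel_2, small_wheel_3 in the frame of track_foot below 0.038 m and x of small_wheel_2 in the frame of track_foot between 0.08 and 0.1 m and y of small_wheel_2 in the frame of track_foot between -0.01 and 0.01 m and x of small_wheel_3 in the frame of track_foot between 0.14 and 0.16 m and y of small_wheel_3 in the frame of track_foot between -0.01 and 0.01 m); the robot touches nothing.
It fails at once if the large wheel, caught on the keeper or the tie bar, is pulled up with force (over 15 N on the dispenser while 8 mm or more off the track floor) (z of big_wheel in the frame of track_foot above 0.044 m and contact force between big_wheel and chute above 15 N).
It fails at once if the large wheel is dropped or thrown into the tray (faster than 0.8 m/s over it) (horizontal distance between big_wheel and tray below 0.13 m and linear speed of big_wheel above 0.8 m/s).
It fails at once if the glue bottle is disturbed (moved more than 20 mm) (distance of glue_bottle from where it was at the start of the episode above 0.02 m).
It fails at once if the screwdriver is disturbed (moved more than 20 mm) (distance of screwdriver from where it was at the start of the episode above 0.02 m).
It fails at once if the buggy is disturbed (moved more than 20 mm) (distance of buggy from where it was at the start of the episode above 0.02 m).
It also fails if it takes over 51 s, if anything falls off the work surface, if the arm or the gripper's body presses on something with over 40 N, if the wrist force passes 120 N, or if a joint passes its speed limit or range.

ROBOT

A 6-joint arm with a two-finger parallel gripper is mounted at the origin on the work surface. World frame = base frame: x ahead of the robot, y to its left, z up, the work surface at z = 0. Lengths are in m, angles in degrees, forces in N, time in s.
With the tool pointing down it reaches from about 0.3 to 0.775 m from the base axis. Payload 14.6 kg.
Tool frame: the origin (TCP) lies at the very end of the fingers, on their centre line; the grasp point (between the pads) lies 19 mm behind it; z points along the fingers, y is the direction in which the jaws open and shut (so a half turn about z gives the same grasp; the last joint's range is limited). The gripper opens to 85 mm and grips with 20 to 120 N. Pads are 22 mm wide; open, the fingers measure 114 mm over their backs; the gripper's body (76 mm by 85 mm) begins 54 mm behind the grasp point. The pads swing forward as they close: fully open they stand 13 mm farther back than shut.
Start: joints at [72.158, 17.183, 87.147, -0, 75.671, -3.816], TCP at [0.133, 0.534, 0.231] pointing down, gripper open.
Joint ranges: [-173.82, 173.82], [-45.26, 126.66], [13.44, 144.39], [-59.66, 239.66], [0, 175.72], [-146.38, 146.38]. Speed limits (degrees/s): [127.2, 127.2, 147.25, 180, 180, 180].

INTERFACE

Orientations are given as a 3x3 rotation matrix whose columns are the frame's x, y, z axes.
In Python, from plant import robot gives the robot as it stands.
- The arm moves only by the tool drive_tool, never from a script. Its argument "targets" is a list of rows, each an object of numbers: "ax", "ay", "az": the turn, a rotation vector about the world's x, y, z in rad; "x", "y", "z": the shift along the world's x, y, z in m; "jaw": the closure, from -1 (fully open) to 1 (shut). In form: [{"ax": .., "ay": .., "az": .., "x": .., "y": .., "z": .., "jaw": ..}, ...]. A call has 1 to 5 rows; each row shifts and turns the pose as measured when the row begins; what a row does not reach is not made up. A row lasts 1/12 s, in which the tool goes at most 41.7 mm and 7.16 degrees, less where a joint would pass 70% of its speed; a pose out of reach is approached as far as the arm can. A call is refused whole if a number of a shift passes 0.0417 or a number of a turn 0.125, either way. A call with a gripper value outside its range is refused whole. The fingers move at their own pace and stop on an object; the grip force is fixed at half the most. Time passes only in rows, so rows that do not move let the fingers close. It gives the time, the measured TCP pose, the force and the opening at its end, in the units of the state.
- robot.get_obs(): the state, without advancing time (a new reading comes with each control period).
- robot.camera(name): name is "side" or "top"; returns a dict with "color" (384x512x3 uint8, red, green, blue), "mtx" (3x3 intrinsics, pixels), "world_from_camera" (4x4, takes a point from camera to world coordinates). Camera axes: x right, y down, z forward; pixel columns grow to the right and rows downward; lengths in m; the calibration is good to about 2 mm. A picture is of the moment at which its call begins. There is no depth.
- robot.close_job(): hands the job in, once; it reports no verdict.
Trained networks look in a picture, given as the dict that the camera call returned (one of the last four; its "shot" number tells which), for a name from the list of things; names that differ only in an ending like _2 or _b are one class to them, and where a whole thing is asked for, a point or a joint stands for the part that bears it (a point fixed in the world has none). Each returns a list of dicts, best first, with "conf" (0 to 1); they miss things now and then, are a little off and sometimes report something else, mostly with a low value. They report only what shows in the picture. A call takes as long as a camera call. They do not tell look-alikes from the thing itself.
- robot.boxes_of(name, picture): "centre" ([x, y, z] in m, in world coordinates, good to about 4 mm: the middle of the surface that is visible of it).
- robot.outline_of(name, picture): "pixels" (384x512 bool, what is visible of it).
The state is a dict: "time_s": time; "joint_pos": joint angles; "joint_vel": joint speeds; "tau": joint torques, N m; "position": TCP position; "eef_rot": TCP orientation; "wrist_force": force on the tool from outside, world axes, zero at the start; "ft_torque": the same for the moment, N m; "opening": finger opening in m.
Only numpy, scipy, OpenCV 4.12 (cv2) and the standard library are available. Lean on these libraries where they do the work, as an engineer would, in place of code of your own. Each camera call takes 0.05 s, during which the arm holds its last target.

## Working session

There is one attempt and no reset: what is moved stays moved. The work goes in short steps, Python scripts to look and compute and a tool call to move; the robot and the scene stay as the last step left them, time stands still between calls to the robot, and variables do not carry over. Pictures are saved under pics/ and viewed, and the job is handed in when it is done.

Besides the shell and the picture viewer there is one more tool, called after "Request:" as name([rows], argument=value, ...), one row to a line, values as JSON. drive_tool: Moves the arm, as the interface text tells. Its arguments: {"type":"object","properties":{"targets":{"type":"array","items":{"type":"object","properties":{"ax":{"type":"number"},"ay":{"type":"number"},"az":{"type":"number"},"x":{"type":"number"},"y":{"type":"number"},"z":{"type":"number"},"jaw":{"type":"number"}}}}},"required":["targets"]}

```bash
mkdir -p pics; cat > h.py <<'E'
import numpy as np, cv2
from plant import robot
def save(p,n,box=None,s=1):
    im=p["color"][:,:,::-1]
    if box: im=im[box[1]:box[3],box[0]:box[2]]
    im=cv2.resize(im,None,fx=s,fy=s,interpolation=cv2.INTER_CUBIC); cv2.imwrite("pics/"+n,im)
def proj(p,X):
    X=np.atleast_2d(X); T=np.linalg.inv(p["world_from_camera"]); c=X@T[:3,:3].T+T[:3,3]; u=c@p["mtx"].T; return u[:,:2]/u[:,2:]
def ray(p,uv):
    d=np.linalg.inv(p["mtx"])@np.array([uv[0],uv[1],1.]); T=p["world_from_camera"]; return T[:3,3],T[:3,:3]@d
def onz(p,uv,z):
    o,d=ray(p,uv); return o+d*(z-o[2])/d[2]
E
python3 - <<'E'
from h import *
for n in ("side","top"):
    p=robot.camera(n); save(p,n+"1.png",s=1.55)
    print(n,p["mtx"].round(1).tolist(),p["world_from_camera"].round(3).tolist())
    for k in ["chute","track_foot","opening","release","big_wheel_top","big_wheel","small_wheel_1","tray","glue_bottle","screwdriver","buggy"]:
        try:
            for b in robot.boxes_of(k,p): print(k,round(b["conf"],2),np.round(b["centre"],3),proj(p,b["centre"]).round(0))
        except Exception as e: print(k,e)
print(robot.get_obs())
E
```

```text
side [[388.7, 0.0, 256.8], [0.0, 388.7, 197.3], [0.0, 0.0, 1.0]] [[-0.898, -0.317, 0.306, 0.237], [-0.44, 0.617, -0.652, 0.678], [0.018, -0.72, -0.694, 0.871], [0.0, 0.0, 0.0, 1.0]]
chute 0.72 [0.621 0.2   0.022] [[200. 271.]]
track_foot 0.64 [0.619 0.198 0.021] [[201. 271.]]
opening 0.91 [0.624 0.202 0.026] [[198. 271.]]
opening 0.54 [ 0.546 -0.166  0.019] [[281. 196.]]
release 0.97 [0.62  0.199 0.024] [[200. 271.]]
big_wheel_top 0.89 [0.54  0.18  0.154] [[229. 245.]]
big_wheel_top 0.8 [0.774 0.01  0.051] [[189. 200.]]
big_wheel_top 0.78 [0.604 0.03  0.052] [[236. 223.]]
big_wheel_top 0.7 [0.387 0.015 0.052] [[310. 247.]]
big_wheel_top 0.66 [0.505 0.036 0.06 ] [[267. 234.]]
big_wheel_top 0.57 [0.707 0.212 0.213] [[158. 213.]]
big_wheel 0.8 [0.502 0.035 0.056] [[268. 236.]]
big_wheel 0.79 [0.386 0.016 0.053] [[310. 247.]]
big_wheel 0.69 [0.543 0.18  0.153] [[228. 245.]]
big_wheel 0.65 [0.78  0.005 0.057] [[188. 197.]]
small_wheel_1 0.93 [0.703 0.213 0.215] [[159. 213.]]
small_wheel_1 0.74 [0.664 0.198 0.196] [[178. 220.]]
small_wheel_1 0.56 [0.597 0.19  0.179] [[205. 233.]]
small_whe
[... 1707 characters left out ...]
1, -5.39648443e-04,
        7.56695507e+01, -3.81385522e+00]), 'joint_vel': array([-0.08124564,  0.1005629 ,  0.00335556,  0.03981029,  0.04668249,
        0.01197679]), 'tau': array([ 5.60915541e-04, -5.43369591e+01, -3.61972475e+01, -8.87314116e-06,
        7.58993774e-04, -2.44019026e-05]), 'position': array([0.13330539, 0.53359376, 0.23127173]), 'eef_rot': array([[-9.70176296e-01,  2.42400401e-01,  6.53424646e-06],
       [ 2.42400401e-01,  9.70176296e-01, -9.48311733e-06],
       [-8.63808247e-06, -7.61639169e-06, -1.00000000e+00]]), 'wrist_force': array([ 0.17802039,  0.14818012, -1.02353189]), 'ft_torque': array([-0.00224696,  0.00120657, -0.02786823]), 'opening': 0.08531845819202208}
```

View pics/side1.png

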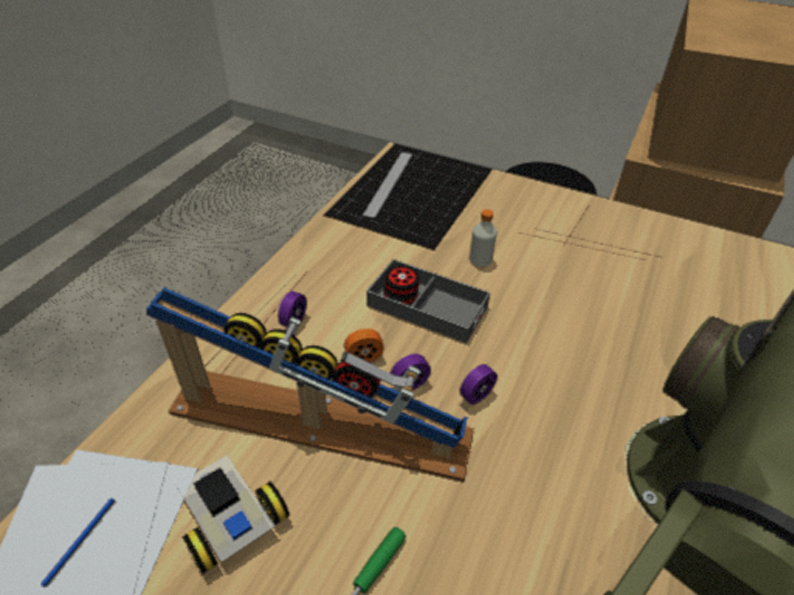

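View pics/top1.png

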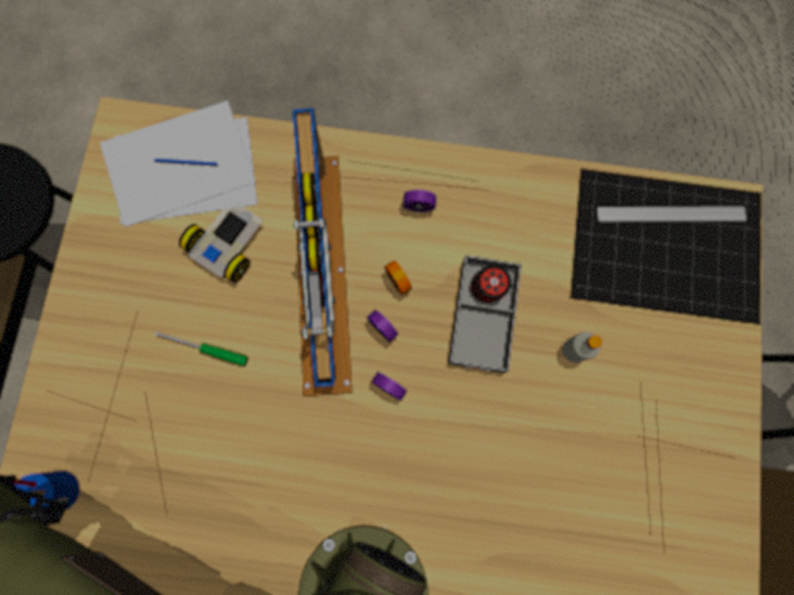

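The jammed wheel is the red-hubbed one in the track at side px (230,245) of the raw picture, and top px (206,186). The look-alikes are orange at (236,223) and purple at (267,236), (310,247) and (189,198), all loose on the table. The red ones at about (259,180) are stacked in the tray. I'll enlarge it to confirm.

```bash
python3 - <<'E'
from h import *
import pickle
a=robot.camera("side"); b=robot.camera("top"); pickle.dump((a,b),open("p.pkl","wb"))
save(a,"side2.png",(90,175,320,320),3.4); save(b,"top2.png",(180,60,240,260),3)
save(b,"top3.png",(185,60,235,160),6);save(b,"top4.png",(185,160,235,260),6)
save(a,"side3.png",(165,195,305,310),5.5)
E
```

```text
(no output)
```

View pics/side2.png

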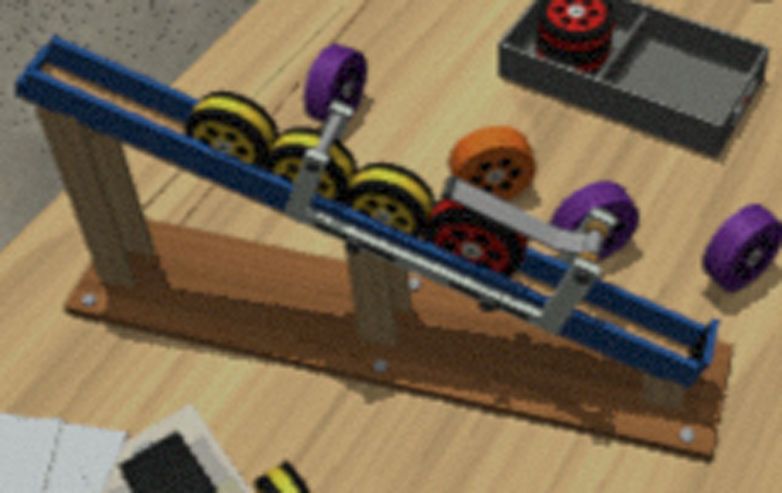

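View pics/side3.png

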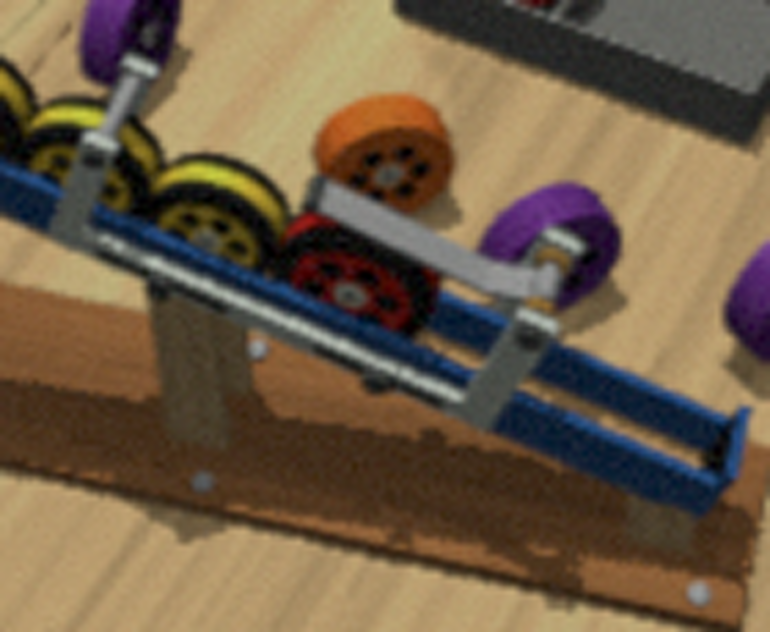

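View pics/top3.png

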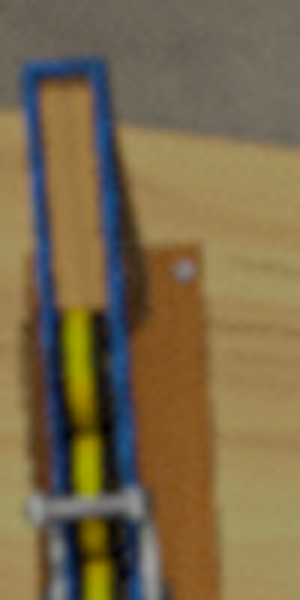

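View pics/top4.png

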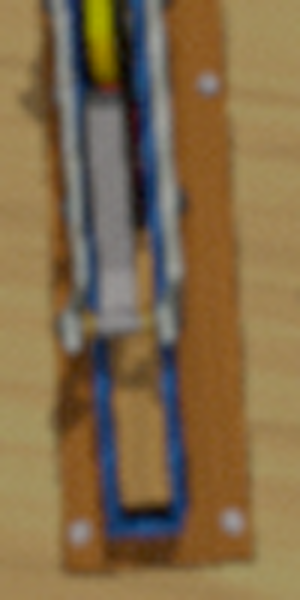

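```bash
cat > fit.py <<'E'
from h import *
import pickle
from scipy.optimize import least_squares
a,b=pickle.load(open("p.pkl","rb"))
th=.35
def trk(q,al,y,h):
    c=np.array([-.215+al*np.cos(th)-h*np.sin(th),y,.045+al*np.sin(th)+h*np.cos(th)])
    R=np.array([[np.cos(q[2]),-np.sin(q[2]),0],[np.sin(q[2]),np.cos(q[2]),0],[0,0,1]])
    return R@c+[q[0],q[1],0]
# (cam, uv, al or ('o',d), y,h, weight)
C=[("b",(189.2,70.3),.510,.0195,.026),("b",(202.3,70.3),.510,-.0195,.026),
("b",(202.5,248.3),-.003,.0195,.02),("b",(215.5,248),-.003,-.0195,.02),
("a",(228.6,248.3),.182,.012,.036),("a",(202.6,238.3),.2477,.012,.03),("a",(179.7,227.4),.3077,.012,.03),("a",(157.1,217.6),.3677,.012,.03),
("a",(262.6,252.8),-150,.0255,.088),("a",(182.6,221.4),45,.0255,.078),
("b",(196.7,215),-150,.0255,.088),("b",(213,214.2),-150,-.0255,.088),
("b",(191.2,144.7),45,.0255,.078),("b",(208.7,144.2),45,-.0255,.078)]
def res(v,full=False):
    r=[]
    for c,uv,al,y,h in C:
        if abs(al)>1: al=v[3]+al/1000
        p=a if c=="a" else b
        r.append(proj(p,trk(v,al,y,h))[0]-uv)
    r=np.array(r); return r if full else r.ravel()
s=least_squares(res,[.55,.17,.1,.254],loss="soft_l1",x_scale=[.01,.01,.01,.01]); q=s.x
if __name__=="__main__":
    print(q,np.degrees(q[2])); 
    for c,r in zip(C,res(q,True)): print(c,r.round(1))
    print("wheel",trk(q,.182,0,.036),"opening",trk(q,q[3],0,0))
E
python3 fit.py
```

```text
[0.59823565 0.17885885 0.20675649 0.26068751] 11.846274089652901
('b', (189.2, 70.3), 0.51, 0.0195, 0.026) [-0.2  1.9]
('b', (202.3, 70.3), 0.51, -0.0195, 0.026) [0.5 1.1]
('b', (202.5, 248.3), -0.003, 0.0195, 0.02) [ 0.2 -0.6]
('b', (215.5, 248), -0.003, -0.0195, 0.02) [ 0.2 -1.2]
('a', (228.6, 248.3), 0.182, 0.012, 0.036) [ 0.3 -0.2]
('a', (202.6, 238.3), 0.2477, 0.012, 0.03) [ 0.3 -0.2]
('a', (179.7, 227.4), 0.3077, 0.012, 0.03) [-0.   0.2]
('a', (157.1, 217.6), 0.3677, 0.012, 0.03) [-0.9 -0.5]
('a', (262.6, 252.8), -150, 0.0255, 0.088) [-0.1  0.7]
('a', (182.6, 221.4), 45, 0.0255, 0.078) [ 0.  -0.9]
('b', (196.7, 215), -150, 0.0255, 0.088) [-1.3  0.1]
('b', (213, 214.2), -150, -0.0255, 0.088) [ 0.6 -0.2]
('b', (191.2, 144.7), 45, 0.0255, 0.078) [-0.9  0.5]
('b', (208.7, 144.2), 45, -0.0255, 0.078) [ 0.1 -0.1]
wheel [0.54305791 0.1672851  0.14122482] opening [0.62748194 0.18499337 0.13438918]
```

The crop confirms it: red hub, black tyre, in the blue track under the keeper at side (229,248). The fit gives residuals of about 1 px, a yaw of 11.8° and an opening middle of about 261 mm along, so the frame is roughly 7 mm high of usual.

```bash
cat >> h.py <<'E'
from scipy.spatial.transform import Rotation as Ro
yaw=.2068; th=.35
def Rt():
    y=np.array([-np.sin(yaw),np.cos(yaw),0]); z=np.array([np.sin(th)*np.cos(yaw),np.sin(th)*np.sin(yaw),-np.cos(th)])
    return np.c_[np.cross(y,z),y,z]
def delta(P,R):
    o=robot.get_obs(); rv=Ro.from_matrix(R@o["eef_rot"].T).as_rotvec()
    d=np.array(P)-o["position"]
    print("t",round(o["time_s"],2),"d",d.round(4),"rv",rv.round(4),"rows",max(np.linalg.norm(d)/.0417,np.linalg.norm(rv)/.125).round(1),"F",o["wrist_force"].round(1),"open",round(o["opening"],4))
def track_coords(P=None):
    from fit import q,trk
    o=robot.get_obs(); P=o["position"] if P is None else P
    O=trk(q,0,0,0); X=np.c_[trk(q,1,0,0)-O,trk(q,0,1,0)-O,trk(q,0,0,1)-O]
    print("track mm",((P-O)@X*1000).round(1),"F track",(o["wrist_force"]@X).round(1),"open",round(o["opening"],4),"t",round(o["time_s"],2))
E
python3 - <<'E'
from h import *
from fit import trk,q
R=Rt(); print(R.round(3))
for h in (.16,.12,.034): P=trk(q,.182,0,h); print(h,P.round(4)); delta(P,R)
X=trk(q,1,0,0)-trk(q,0,0,0); Z=trk(q,0,0,1)-trk(q,0,0,0); print("X",X.round(4),"Z",Z.round(4),"o",q[3])
E
```

```text
[[-0.919 -0.205  0.336]
 [-0.193  0.979  0.07 ]
 [-0.343  0.    -0.939]]
0.16 [0.5014 0.1586 0.2577]
t 1.3 d [ 0.3681 -0.375   0.0264] rv [-0.0066 -0.3529  0.447 ] rows 12.6 F [ 0.   0.1 -0.3] open 0.0853
0.12 [0.5149 0.1614 0.2201]
t 1.3 d [ 0.3816 -0.3722 -0.0111] rv [-0.0066 -0.3529  0.447 ] rows 12.8 F [ 0.   0.1 -0.3] open 0.0853
0.034 [0.5437 0.1674 0.1393]
t 1.3 d [ 0.4104 -0.3661 -0.0919] rv [-0.0066 -0.3529  0.447 ] rows 13.4 F [ 0.   0.1 -0.3] open 0.0853
X [0.9194 0.1928 0.3429] Z [-0.3356 -0.0704  0.9394] o 0.26068751303363497
```

Request:
drive_tool([
  {"x": 0.028, "y": -0.0285, "z": 0.006, "ay": -0.03, "az": 0.035, "jaw": -1},
  {"x": 0.028, "y": -0.0285, "z": 0.006, "ay": -0.03, "az": 0.035, "jaw": -1},
  {"x": 0.028, "y": -0.0285, "z": 0.006, "ay": -0.03, "az": 0.035, "jaw": -1},
  {"x": 0.028, "y": -0.0285, "z": 0.006, "ay": -0.03, "az": 0.035, "jaw": -1},
  {"x": 0.028, "y": -0.0285, "z": 0.004, "ay": -0.03, "az": 0.035, "jaw": -1},
])

```text
validation failed for argument at $.ta...
```

Request:
drive_tool([
  {"x": 0.028, "y": -0.0285, "z": 0.0, "ay": -0.03, "az": 0.035, "jaw": -1},
  {"x": 0.028, "y": -0.0285, "z": 0.0, "ay": -0.03, "az": 0.035, "jaw": -1},
  {"x": 0.028, "y": -0.0285, "z": 0.0, "ay": -0.03, "az": 0.035, "jaw": -1},
  {"x": 0.028, "y": -0.0285, "z": 0.0, "ay": -0.03, "az": 0.035, "jaw": -1},
  {"x": 0.028, "y": -0.0285, "z": 0.0, "ay": -0.03, "az": 0.035, "jaw": -1},
])

```text
validation failed for argument at $.ta...
```

```bash
python3 - <<'E'
from h import *
from fit import trk,q
delta(trk(q,.182,0,.12),Rt()); track_coords()
E
```

```text
t 1.3 d [ 0.3816 -0.3722 -0.0111] rv [-0.0066 -0.3529  0.447 ] rows 12.8 F [ 0.   0.1 -0.3] open 0.0853
track mm [-93.2 442.6 232.3] F track [-0.1  0.1 -0.3] open 0.0853 t 1.3
```

Refused, probably because every row needs every field ("ax" was missing).

Request:
drive_tool([
  {"x": 0.028, "y": -0.0285, "z": 0.006, "ax": 0, "ay": -0.03, "az": 0.035, "jaw": -1},
  {"x": 0.028, "y": -0.0285, "z": 0.006, "ax": 0, "ay": -0.03, "az": 0.035, "jaw": -1},
  {"x": 0.028, "y": -0.0285, "z": 0.006, "ax": 0, "ay": -0.03, "az": 0.035, "jaw": -1},
  {"x": 0.028, "y": -0.0285, "z": 0.006, "ax": 0, "ay": -0.03, "az": 0.035, "jaw": -1},
  {"x": 0.028, "y": -0.0285, "z": 0.004, "ax": 0, "ay": -0.03, "az": 0.035, "jaw": -1},
])

```text
time_s: 1.72
position: [0.2736, 0.3885, 0.2581]
eef_rot: [[-0.987, 0.054, 0.153], [0.056, 0.998, 0.01], [-0.152, 0.019, -0.988]]
wrist_force: [1.2, 1.6, 0.8]
opening: 0.0852
```

```bash
python3 - <<'E'
from h import *
from fit import trk,q
delta(trk(q,.182,0,.12),Rt()); track_coords()
E
```

```text
t 1.72 d [ 0.2412 -0.2271 -0.0379] rv [-0.0036 -0.1989  0.2577] rows 8.0 F [1.2 1.6 0.8] open 0.0852
track mm [ 17.  271.8 220.6] F track [1.6 1.3 0.3] open 0.0852 t 1.72
```

Request:
drive_tool([
  {"x": 0.028, "y": -0.0265, "z": 0, "ax": 0, "ay": -0.023, "az": 0.03, "jaw": -1},
  {"x": 0.028, "y": -0.0265, "z": 0, "ax": 0, "ay": -0.023, "az": 0.03, "jaw": -1},
  {"x": 0.028, "y": -0.0265, "z": 0, "ax": 0, "ay": -0.023, "az": 0.03, "jaw": -1},
  {"x": 0.028, "y": -0.0265, "z": 0, "ax": 0, "ay": -0.023, "az": 0.03, "jaw": -1},
  {"x": 0.028, "y": -0.0265, "z": 0, "ax": 0, "ay": -0.023, "az": 0.03, "jaw": -1},
])

```text
time_s: 2.13
position: [0.4187, 0.2482, 0.2608]
eef_rot: [[-0.956, -0.108, 0.272], [-0.1, 0.994, 0.045], [-0.275, 0.016, -0.961]]
wrist_force: [0.7, 1.1, 0.1]
opening: 0.0849
```

Request:
drive_tool([
  {"x": 0.028, "y": -0.0265, "z": 0, "ax": 0, "ay": -0.023, "az": 0.03, "jaw": -1},
  {"x": 0.028, "y": -0.0265, "z": 0, "ax": 0, "ay": -0.023, "az": 0.03, "jaw": -1},
  {"x": 0.028, "y": -0.0265, "z": 0, "ax": 0, "ay": -0.023, "az": 0.03, "jaw": -1},
])

```text
time_s: 2.38
position: [0.5061, 0.1635, 0.262]
eef_rot: [[-0.919, -0.202, 0.339], [-0.189, 0.979, 0.073], [-0.346, 0.003, -0.938]]
wrist_force: [-0.2, 0.5, 0.0]
opening: 0.0854
```

```bash
python3 - <<'E'
from h import *
from fit import trk,q
delta(trk(q,.182,0,.10),Rt()); track_coords()
E
```

```text
t 2.38 d [ 0.0155 -0.0008 -0.0607] rv [-0.0041  0.0029  0.0031] rows 1.5 F [-0.2  0.5  0. ] open 0.0854
track mm [188.7   3.9 162.2] F track [-0.1  0.5  0. ] open 0.0854 t 2.38
```

Request:
drive_tool([
  {"x": 0.008, "y": 0.0007, "z": -0.027, "ax": -0.004, "ay": 0.003, "az": 0.003, "jaw": -1},
  {"x": 0.008, "y": 0.0007, "z": -0.027, "ax": 0, "ay": 0, "az": 0, "jaw": -1},
  {"x": 0.008, "y": 0.0007, "z": -0.027, "ax": 0, "ay": 0, "az": 0, "jaw": -1},
  {"x": 0.008, "y": 0.0007, "z": -0.027, "ax": 0, "ay": 0, "az": 0, "jaw": -1},
])

```text
time_s: 2.72
position: [0.5454, 0.1591, 0.1572]
eef_rot: [[-0.916, -0.198, 0.35], [-0.186, 0.98, 0.07], [-0.357, -0.001, -0.934]]
wrist_force: [0.9, 0.9, 0.3]
opening: 0.0856
```

```bash
python3 - <<'E'
from h import *
from fit import trk,q
delta(trk(q,.182,0,.034),Rt()); track_coords()
a=robot.camera("side");b=robot.camera("top")
save(a,"s5.png",(150,150,320,300),4.6); save(b,"t5.png",(160,120,260,260),4.2)
E
```

```text
t 2.72 d [-0.0017  0.0084 -0.0179] rv [-0.0018  0.0149  0.0072] rows 0.5 F [0.9 0.9 0.3] open 0.0856
track mm [188.   -8.5  50.8] F track [ 1.1  0.7 -0. ] open 0.0856 t 2.72
```

View pics/s5.png

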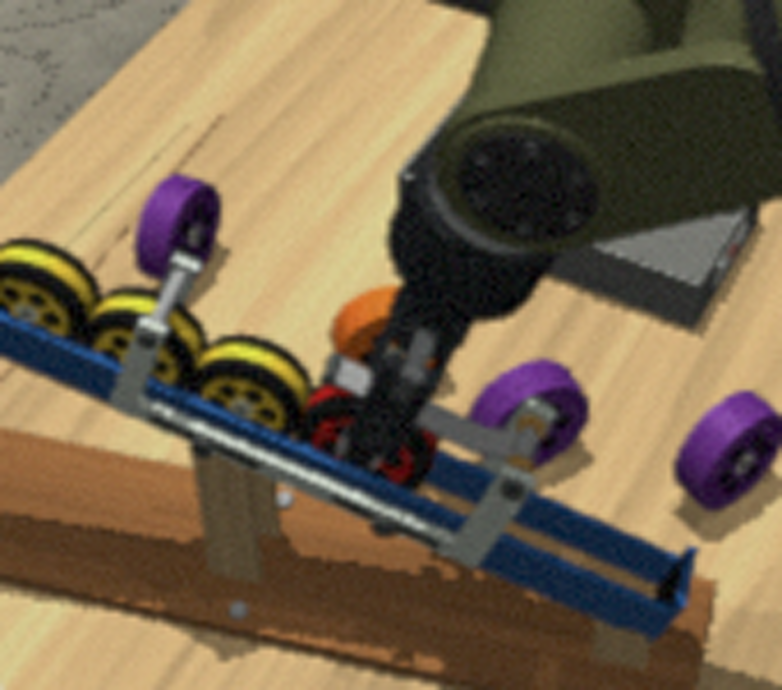

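View pics/t5.png

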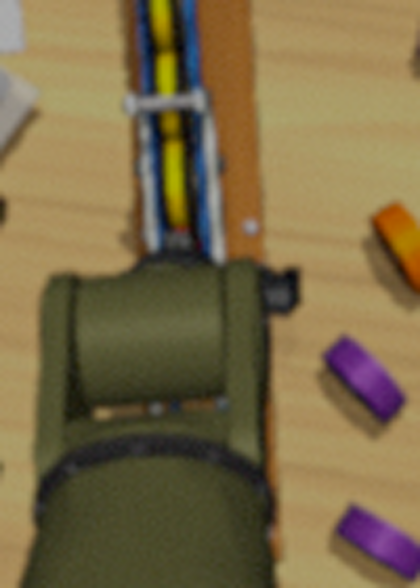

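Side view: the near finger stands in front of the red wheel at about crop (385,440), with the keeper passing between the fingers at (450,425). Now I'll correct the sideways offset and lower.

Request:
drive_tool([
  {"x": -0.003, "y": 0.0075, "z": -0.004, "ax": 0, "ay": 0.014, "az": 0.007, "jaw": -1},
  {"x": 0.002, "y": 0.001, "z": -0.006, "ax": 0, "ay": 0, "az": 0, "jaw": -1},
  {"x": 0.001, "y": 0, "z": -0.004, "ax": 0, "ay": 0, "az": 0, "jaw": -1},
  {"x": 0, "y": 0, "z": 0, "ax": 0, "ay": 0, "az": 0, "jaw": -1},
])

```text
time_s: 3.15
position: [0.544, 0.1694, 0.1437]
eef_rot: [[-0.92, -0.207, 0.332], [-0.194, 0.978, 0.072], [-0.339, 0.002, -0.941]]
wrist_force: [0.1, -0.7, -0.1]
opening: 0.0853
```

```bash
python3 - <<'E'
from h import *
from fit import trk,q
delta(trk(q,.182,0,.034),Rt()); track_coords()
E
```

```text
t 3.15 d [-0.0003 -0.0019 -0.0043] rv [-0.0012 -0.0041 -0.0019] rows 0.1 F [ 0.1 -0.7 -0.1] open 0.0853
track mm [184.1   1.8  37.8] F track [-0.1 -0.7 -0.1] open 0.0853 t 3.15
```

Request:
drive_tool([
  {"x": 0, "y": -0.0015, "z": -0.002, "ax": 0, "ay": -0.004, "az": 0, "jaw": 0},
  {"x": 0, "y": 0, "z": 0, "ax": 0, "ay": 0, "az": 0, "jaw": 0.1},
  {"x": 0, "y": 0, "z": 0, "ax": 0, "ay": 0, "az": 0, "jaw": 0.2},
  {"x": 0, "y": 0, "z": 0, "ax": 0, "ay": 0, "az": 0, "jaw": 0.3},
  {"x": 0, "y": 0, "z": 0, "ax": 0, "ay": 0, "az": 0, "jaw": 0.4},
])

```text
time_s: 3.57
position: [0.5446, 0.1683, 0.1447]
eef_rot: [[-0.917, -0.208, 0.34], [-0.195, 0.978, 0.073], [-0.348, 0.001, -0.937]]
wrist_force: [-0.4, 0.0, -0.2]
opening: 0.0266
```

```bash
python3 - <<'E'
from h import *
track_coords()
E
```

```text
track mm [184.8   0.7  38.7] F track [-0.5  0.1 -0.1] open 0.0266 t 3.57
```

Request:
drive_tool([
  {"x": 0.0, "y": -0.0005, "z": -0.004, "ax": 0, "ay": 0, "az": 0, "jaw": 0.4},
  {"x": 0, "y": 0, "z": 0, "ax": 0, "ay": 0, "az": 0, "jaw": 1},
  {"x": 0, "y": 0, "z": 0, "ax": 0, "ay": 0, "az": 0, "jaw": 1},
  {"x": 0, "y": 0, "z": 0, "ax": 0, "ay": 0, "az": 0, "jaw": 1},
  {"x": 0, "y": 0, "z": 0, "ax": 0, "ay": 0, "az": 0, "jaw": 1},
])

```text
time_s: 3.98
position: [0.5447, 0.1677, 0.1408]
eef_rot: [[-0.917, -0.208, 0.341], [-0.195, 0.978, 0.074], [-0.349, 0.001, -0.937]]
wrist_force: [-1.3, -0.0, 0.7]
opening: 0.0233
```

```bash
python3 - <<'E'
from h import *
track_coords()
E
```

```text
track mm [1.835e+02 1.000e-01 3.500e+01] F track [-1.   0.3  1.1] open 0.0233 t 3.98
```

Request:
drive_tool([
  {"x": -0.0005, "y": 0, "z": 0.0015, "ax": 0, "ay": 0, "az": 0, "jaw": 1},
  {"x": -0.0005, "y": 0, "z": 0.0015, "ax": 0, "ay": 0, "az": 0, "jaw": 1},
  {"x": 0, "y": 0, "z": 0, "ax": 0, "ay": 0, "az": 0, "jaw": 1},
])

```text
time_s: 4.23
position: [0.544, 0.1676, 0.1433]
eef_rot: [[-0.917, -0.208, 0.341], [-0.194, 0.978, 0.073], [-0.349, 0.001, -0.937]]
wrist_force: [5.6, 1.8, -5.2]
opening: 0.0232
```

```bash
python3 - <<'E'
from h import *
track_coords()
E
```

```text
track mm [1.837e+02 1.000e-01 3.760e+01] F track [ 3.7  0.6 -6.9] open 0.0232 t 4.23
```

Request:
drive_tool([
  {"x": 0.0055, "y": 0.0012, "z": 0.0021, "ax": 0, "ay": 0, "az": 0, "jaw": 1},
  {"x": 0.0055, "y": 0.0012, "z": 0.0021, "ax": 0, "ay": 0, "az": 0, "jaw": 1},
  {"x": 0.0055, "y": 0.0012, "z": 0.0021, "ax": 0, "ay": 0, "az": 0, "jaw": 1},
  {"x": 0.0055, "y": 0.0012, "z": 0.0021, "ax": 0, "ay": 0, "az": 0, "jaw": 1},
])

```text
time_s: 4.57
position: [0.5647, 0.1721, 0.1492]
eef_rot: [[-0.92, -0.208, 0.332], [-0.195, 0.978, 0.071], [-0.34, 0.001, -0.94]]
wrist_force: [-5.0, -1.3, -5.7]
opening: 0.0234
```

```bash
python3 - <<'E'
from h import *
track_coords(); delta([0,0,0],Rt())
E
```

```text
track mm [2.055e+02 2.000e-01 3.590e+01] F track [-6.8 -0.3 -3.6] open 0.0234 t 4.57
t 4.57 d [-0.5647 -0.1721 -0.1492] rv [-0.0001 -0.0034 -0.0025] rows 14.6 F [-5.  -1.3 -5.7] open 0.0234
```

Request:
drive_tool([
  {"x": 0.0045, "y": 0.001, "z": 0.0031, "ax": 0, "ay": 0, "az": 0, "jaw": 1},
  {"x": 0.0045, "y": 0.001, "z": 0.0026, "ax": 0, "ay": 0, "az": 0, "jaw": 1},
  {"x": 0.0045, "y": 0.001, "z": 0.0022, "ax": 0, "ay": 0, "az": 0, "jaw": 1},
  {"x": 0.0045, "y": 0.001, "z": 0.0022, "ax": 0, "ay": 0, "az": 0, "jaw": 1},
])

```text
time_s: 4.9
position: [0.5848, 0.1765, 0.1599]
eef_rot: [[-0.92, -0.208, 0.331], [-0.195, 0.978, 0.071], [-0.338, 0.001, -0.941]]
wrist_force: [-3.0, -0.6, -2.9]
opening: 0.0235
```

```bash
python3 - <<'E'
from h import *
track_coords(); delta([0,0,0],Rt())
E
```

```text
track mm [228.5   0.5  38.9] F track [-3.8  0.1 -1.6] open 0.0235 t 4.9
t 4.9 d [-0.5848 -0.1765 -0.1599] rv [ 0.0002 -0.0047 -0.0024] rows 15.1 F [-3.  -0.6 -2.9] open 0.0235
```

Request:
drive_tool([
  {"x": 0, "y": 0, "z": 0, "ax": 0, "ay": 0.004, "az": 0, "jaw": 1},
])

```text
time_s: 4.98
position: [0.586, 0.1768, 0.1608]
eef_rot: [[-0.921, -0.208, 0.329], [-0.195, 0.978, 0.071], [-0.337, 0.002, -0.942]]
wrist_force: [0.2, 0.1, -4.0]
opening: 0.0235
```

```bash
python3 - <<'E'
from h import *
track_coords(); a=robot.camera("side"); save(a,"s6.png",(150,150,310,290),4.9); track_coords()
E
```

```text
track mm [230.    0.5  39.3] F track [-1.2  0.1 -3.8] open 0.0235 t 4.98
track mm [229.8   0.5  39.3] F track [ 3.4 -0.2 -4.3] open 0.0232 t 5.03
```

View pics/s6.png

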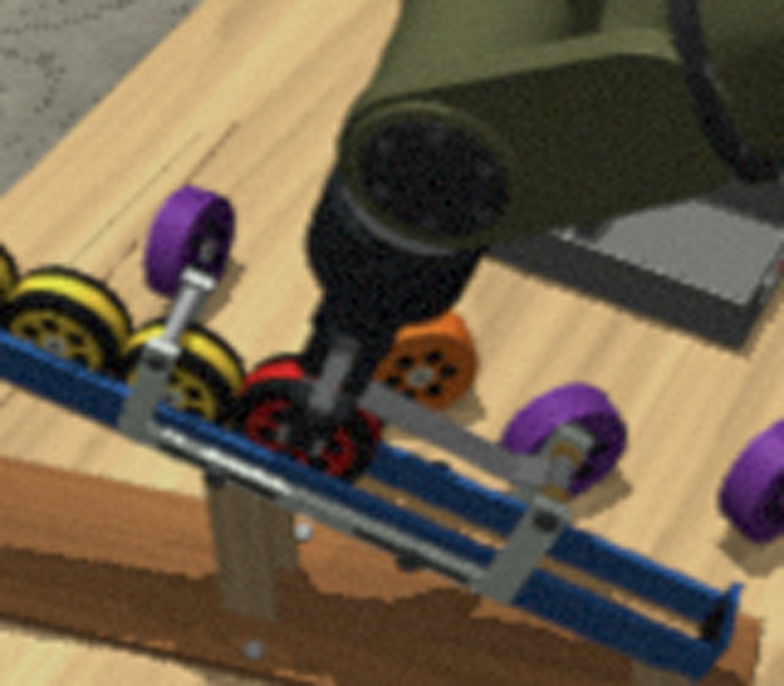

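```bash
python3 - <<'E'
from h import *
from fit import trk,q
a=robot.camera("side")
for al in (.22,.225,.23,.235,.24): print(al,((proj(a,trk(q,al,.012,.0395))[0]-[150,150])*4.9).round(0))
print("tcp side",((proj(a,robot.get_obs()["position"])[0]-[150,150])*4.9).round(0))
E
```

```text
0.22 [317. 445.]
0.225 [307. 440.]
0.23 [298. 436.]
0.235 [288. 432.]
0.24 [279. 428.]
tcp side [306. 419.]
```

Request:
drive_tool([
  {"x": 0.003, "y": 0.0006, "z": 0.001, "ax": 0, "ay": 0, "az": 0, "jaw": 1},
  {"x": 0, "y": 0, "z": 0, "ax": 0, "ay": 0, "az": 0, "jaw": 1},
])

```text
time_s: 5.25
position: [0.5892, 0.1775, 0.1621]
eef_rot: [[-0.921, -0.208, 0.331], [-0.195, 0.978, 0.072], [-0.338, 0.002, -0.941]]
wrist_force: [6.3, 2.6, -3.1]
opening: 0.0234
```

```bash
python3 - <<'E'
from h import *
track_coords()
E
```

```text
track mm [233.6   0.5  39.4] F track [ 5.3  1.2 -5.2] open 0.0234 t 5.25
```

Request:
drive_tool([
  {"x": 0.003, "y": 0.0005, "z": 0.001, "ax": 0, "ay": 0, "az": 0, "jaw": 1},
  {"x": 0, "y": 0, "z": 0, "ax": 0, "ay": 0, "az": 0, "jaw": 1},
])

```text
time_s: 5.42
position: [0.5925, 0.178, 0.1634]
eef_rot: [[-0.92, -0.208, 0.331], [-0.195, 0.978, 0.072], [-0.339, 0.002, -0.941]]
wrist_force: [4.8, 0.7, -3.2]
opening: 0.0232
```

```bash
python3 - <<'E'
from h import *
track_coords()
E
```

```text
track mm [237.1   0.3  39.5] F track [ 3.4 -0.3 -4.6] open 0.0232 t 5.42
```

Request:
drive_tool([
  {"x": 0.0028, "y": 0.0004, "z": 0.001, "ax": 0, "ay": 0, "az": 0, "jaw": 1},
  {"x": 0, "y": 0, "z": 0, "ax": 0, "ay": 0, "az": 0, "jaw": 1},
])

```text
time_s: 5.58
position: [0.5957, 0.1784, 0.1646]
eef_rot: [[-0.92, -0.208, 0.331], [-0.195, 0.978, 0.072], [-0.339, 0.002, -0.941]]
wrist_force: [5.3, 0.8, -2.6]
opening: 0.0233
```

```bash
python3 - <<'E'
from h import *
track_coords()
E
```

```text
track mm [2.405e+02 1.000e-01 3.950e+01] F track [ 4.1 -0.3 -4.3] open 0.0233 t 5.58
```

Request:
drive_tool([
  {"x": 0.0022, "y": 0.0004, "z": 0.0008, "ax": 0, "ay": 0, "az": 0, "jaw": 1},
  {"x": 0, "y": 0, "z": 0, "ax": 0, "ay": 0, "az": 0, "jaw": 1},
])

```text
time_s: 5.75
position: [0.5982, 0.1789, 0.1656]
eef_rot: [[-0.92, -0.208, 0.332], [-0.195, 0.978, 0.072], [-0.339, 0.002, -0.941]]
wrist_force: [4.0, 0.4, -2.9]
opening: 0.0232
```

```bash
python3 - <<'E'
from h import *
track_coords()
E
```

```text
track mm [243.3   0.   39.6] F track [ 2.8 -0.4 -4.1] open 0.0232 t 5.75
```

Request:
drive_tool([
  {"x": 0.0022, "y": 0.0004, "z": 0.0008, "ax": 0, "ay": 0, "az": 0, "jaw": 1},
  {"x": 0, "y": 0, "z": 0, "ax": 0, "ay": 0, "az": 0, "jaw": 1},
])

```text
time_s: 5.92
position: [0.6006, 0.1793, 0.1667]
eef_rot: [[-0.92, -0.208, 0.332], [-0.195, 0.978, 0.072], [-0.339, 0.002, -0.941]]
wrist_force: [0.7, 0.5, -0.3]
opening: 0.0233
```

```bash
python3 - <<'E'
from h import *
track_coords()
E
```

```text
track mm [246.   -0.   39.8] F track [ 0.7  0.4 -0.5] open 0.0233 t 5.92
```

The keeper slipped off at about 244.7 mm TCP: the 4 N normal force vanished. Going about 17 mm further.

Request:
drive_tool([
  {"x": 0.0045, "y": 0.001, "z": 0.0016, "ax": 0, "ay": 0, "az": 0, "jaw": 1},
  {"x": 0.0045, "y": 0.001, "z": 0.0016, "ax": 0, "ay": 0, "az": 0, "jaw": 1},
  {"x": 0.0035, "y": 0.0008, "z": 0.0012, "ax": 0, "ay": 0, "az": 0, "jaw": 1},
  {"x": 0, "y": 0, "z": 0, "ax": 0, "ay": 0, "az": 0, "jaw": 1},
])

```text
time_s: 6.25
position: [0.6143, 0.1824, 0.1723]
eef_rot: [[-0.92, -0.208, 0.332], [-0.195, 0.978, 0.072], [-0.34, 0.002, -0.941]]
wrist_force: [0.1, -0.7, -0.6]
opening: 0.0233
```

```bash
python3 - <<'E'
from h import *
track_coords(); a=robot.camera("side"); save(a,"s7.png",(140,150,290,280),5.2); track_coords(); delta([0,0,0],Rt())
E
```

```text
track mm [2.611e+02 2.000e-01 4.020e+01] F track [-0.3 -0.7 -0.5] open 0.0233 t 6.25
track mm [2.608e+02 2.000e-01 4.020e+01] F track [-0.3  0.2 -0.1] open 0.0235 t 6.3
t 6.3 d [-0.6141 -0.1824 -0.1722] rv [-0.0011 -0.0037 -0.0025] rows 15.9 F [-0.3  0.2 -0.2] open 0.0235
```

View pics/s7.png

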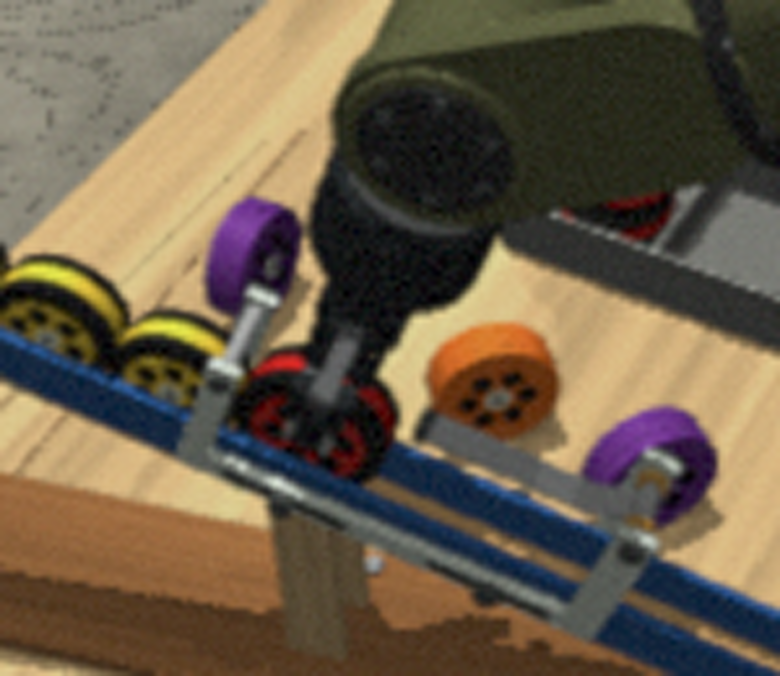

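```bash
cat > ov.py <<'E'
from h import *
from fit import trk,q
import sys
def ov(a,name,box,s,hs):
    im=a["color"][:,:,::-1][box[1]:box[3],box[0]:box[2]]; im=cv2.resize(im,None,fx=s,fy=s,interpolation=cv2.INTER_CUBIC)
    f=lambda pts:((proj(a,np.array(pts))-[box[0],box[1]]+.5)*s).round().astype(int)
    t=np.linspace(0,2*np.pi,60)
    for al,c in hs:
        cv2.polylines(im,[f([trk(q,al+.036*np.cos(k),.012,.0405+.036*np.sin(k)) for k in t])],True,c,1)
    for d in (-.041,.041):
      cv2.polylines(im,[f([trk(q,q[3]+d,-.0255,.07),trk(q,q[3]+d,.0255,.07)])],False,(255,255,0),1)
    cv2.imwrite("pics/"+name,im)
if __name__=="__main__":
    a=robot.camera("side"); ov(a,"s8.png",(165,195,245,260),9.5,[(.2555,(0,255,0)),(.2605,(255,255,255)),(.2655,(255,0,255))])
E
python3 ov.py
```

```text
(no output)
```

View pics/s8.png

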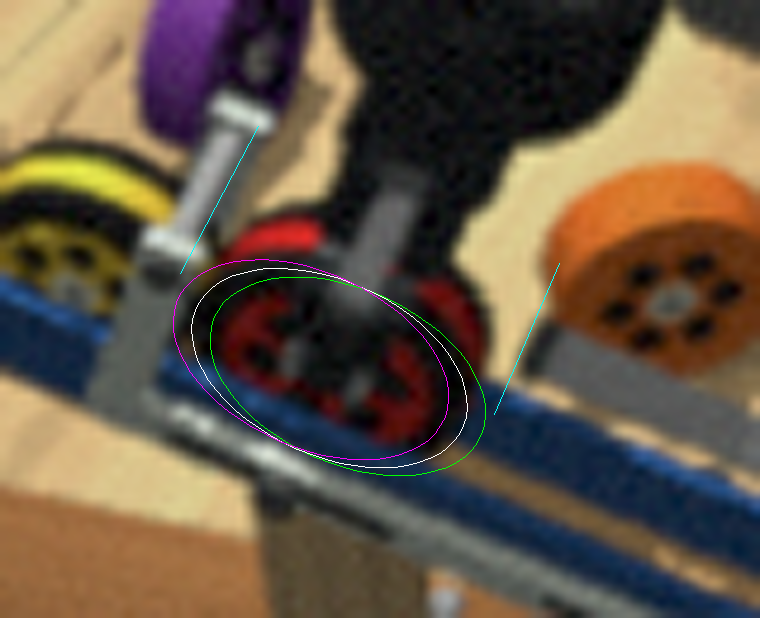

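The wheel matches the 260.5 mm outline (white). It sits between the keeper tip at crop (525,372) and the tie bar at (205,200), with clearance on both sides. Lifting gently, square to the track.

Request:
drive_tool([
  {"x": -0.0014, "y": -0.0003, "z": 0.0038, "ax": 0, "ay": 0, "az": 0, "jaw": 1},
  {"x": -0.0014, "y": -0.0003, "z": 0.0038, "ax": 0, "ay": 0, "az": 0, "jaw": 1},
  {"x": 0, "y": 0, "z": 0, "ax": 0, "ay": 0, "az": 0, "jaw": 1},
])

```text
time_s: 6.6
position: [0.6106, 0.1816, 0.1798]
eef_rot: [[-0.92, -0.208, 0.331], [-0.195, 0.978, 0.072], [-0.339, 0.002, -0.941]]
wrist_force: [-0.6, 0.4, -1.0]
opening: 0.0234
```

```bash
python3 - <<'E'
from h import *
track_coords()
E
```

```text
track mm [2.601e+02 2.000e-01 4.860e+01] F track [-0.8  0.5 -0.8] open 0.0234 t 6.6
```

Request:
drive_tool([
  {"x": -0.0014, "y": -0.0003, "z": 0.0038, "ax": 0, "ay": 0, "az": 0, "jaw": 1},
  {"x": -0.0014, "y": -0.0003, "z": 0.0038, "ax": 0, "ay": 0, "az": 0, "jaw": 1},
  {"x": 0, "y": 0, "z": 0, "ax": 0, "ay": 0, "az": 0, "jaw": 1},
])

```text
time_s: 6.85
position: [0.6074, 0.181, 0.1886]
eef_rot: [[-0.92, -0.208, 0.332], [-0.195, 0.978, 0.072], [-0.339, 0.002, -0.941]]
wrist_force: [-1.3, -0.7, -0.6]
opening: 0.0232
```

```bash
python3 - <<'E'
from h import *
track_coords()
E
```

```text
track mm [2.601e+02 2.000e-01 5.800e+01] F track [-1.5 -0.4 -0. ] open 0.0232 t 6.85
```

Request:
drive_tool([
  {"x": -0.0017, "y": -0.0004, "z": 0.0047, "ax": 0, "ay": 0, "az": 0, "jaw": 1},
  {"x": -0.0017, "y": -0.0004, "z": 0.0047, "ax": 0, "ay": 0, "az": 0, "jaw": 1},
  {"x": -0.0017, "y": -0.0004, "z": 0.0047, "ax": 0, "ay": 0, "az": 0, "jaw": 1},
])

```text
time_s: 7.1
position: [0.6017, 0.1796, 0.2033]
eef_rot: [[-0.92, -0.208, 0.331], [-0.195, 0.978, 0.072], [-0.339, 0.002, -0.941]]
wrist_force: [0.4, -0.3, -0.6]
opening: 0.0235
```

```bash
python3 - <<'E'
from h import *
track_coords()
E
```

```text
track mm [259.6   0.   73.8] F track [ 0.1 -0.4 -0.7] open 0.0235 t 7.1
```

Request:
drive_tool([
  {"x": -0.0017, "y": -0.0004, "z": 0.0047, "ax": 0, "ay": 0, "az": 0, "jaw": 1},
  {"x": -0.0017, "y": -0.0004, "z": 0.0047, "ax": 0, "ay": 0, "az": 0, "jaw": 1},
  {"x": -0.0017, "y": -0.0004, "z": 0.0047, "ax": 0, "ay": 0, "az": 0, "jaw": 1},
])

```text
time_s: 7.35
position: [0.5961, 0.1783, 0.2195]
eef_rot: [[-0.92, -0.208, 0.332], [-0.195, 0.978, 0.072], [-0.339, 0.002, -0.941]]
wrist_force: [-0.4, -0.6, -0.9]
opening: 0.0234
```

```bash
python3 - <<'E'
from h import *
track_coords()
E
```

```text
track mm [ 2.597e+02 -1.000e-01  9.090e+01] F track [-0.8 -0.5 -0.7] open 0.0234 t 7.35
```

Request:
drive_tool([
  {"x": -0.004, "y": -0.0008, "z": 0.011, "ax": 0, "ay": 0, "az": 0, "jaw": 1},
  {"x": -0.004, "y": -0.0008, "z": 0.011, "ax": 0, "ay": 0, "az": 0, "jaw": 1},
  {"x": -0.004, "y": -0.0008, "z": 0.011, "ax": 0, "ay": 0, "az": 0, "jaw": 1},
  {"x": -0.004, "y": -0.0008, "z": 0.011, "ax": 0, "ay": 0, "az": 0, "jaw": 1},
  {"x": -0.004, "y": -0.0008, "z": 0.011, "ax": 0, "ay": 0, "az": 0, "jaw": 1},
])

```text
time_s: 7.77
position: [0.5738, 0.1738, 0.2796]
eef_rot: [[-0.92, -0.208, 0.331], [-0.195, 0.978, 0.072], [-0.339, 0.002, -0.941]]
wrist_force: [0.6, -0.3, -0.6]
opening: 0.0232
```

```bash
python3 - <<'E'
from h import *
track_coords(); a=robot.camera("side"); save(a,"s9.png",(110,150,320,300),3.8)
p=robot.camera("top"); save(p,"t9.png",(180,80,380,260),4)
E
```

```text
track mm [259.    0.  155.2] F track [ 0.2 -0.4 -0.8] open 0.0232 t 7.77
```

View pics/s9.png

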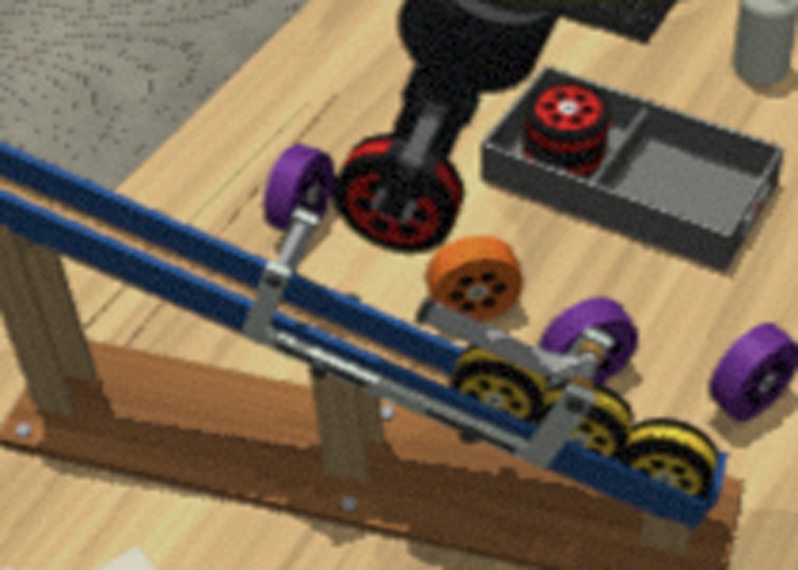

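View pics/t9.png

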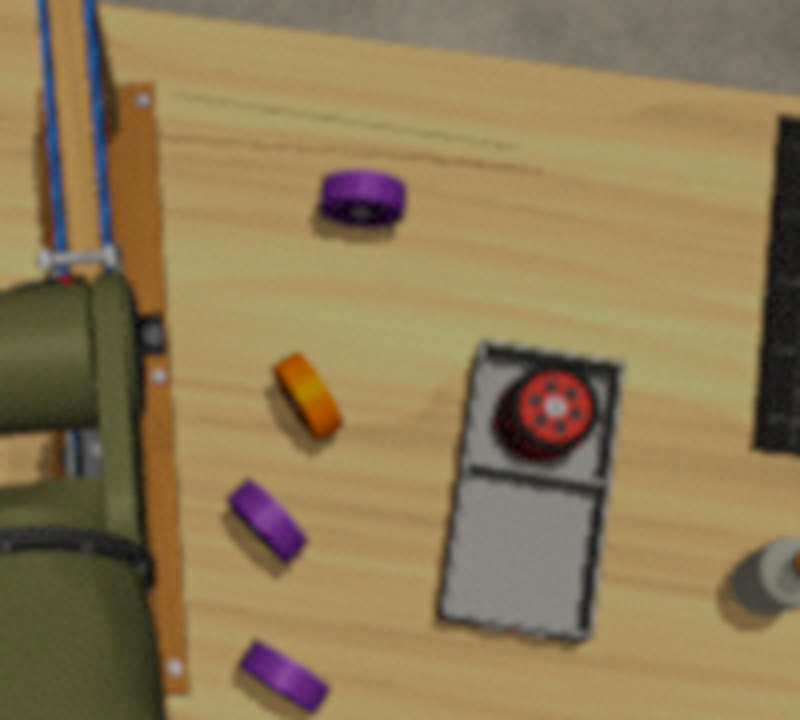

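The side view shows the three small wheels at the front stop, crop (500,390), (585,420) and (665,460), and the red wheel held clear. Now locating the tray from its rim corners.

```bash
python3 - <<'E'
from h import *
p=robot.camera("top")
c=[onz(p,uv,.042) for uv in [(289.5,235.5),(327,240),(335.75,170.75),(299.5,165.75)]]
c=np.array(c); print(c.round(4))
print([np.linalg.norm(c[i]-c[(i+1)%4]).round(4) for i in range(4)])
ctr=c.mean(0); ex=(c[2]+c[3]-c[0]-c[1]); ex[2]=0; ex/=np.linalg.norm(ex); y=np.degrees(np.arctan2(ex[1],ex[0]))
comp=ctr+ex*-.049; print(ctr,y,"comp",comp)
yt=np.radians(y)
# tool vertical, y axis along tray y
Y=np.array([-np.sin(yt),np.cos(yt),0]);Z=np.array([0,0,-1.]);R=np.c_[np.cross(Y,Z),Y,Z]
delta([comp[0],comp[1],.16],R); print(robot.get_obs()["joint_pos"].round(1))
E
```

```text
[[ 0.4502 -0.1046  0.042 ]
 [ 0.4528 -0.2206  0.042 ]
 [ 0.677  -0.2266  0.042 ]
 [ 0.677  -0.1097  0.042 ]]
[np.float64(0.1161), np.float64(0.2242), np.float64(0.1169), np.float64(0.2268)]
[ 0.56425681 -0.16539466  0.042     ] -1.4196073102677027 comp [ 0.51527185 -0.16418072  0.042     ]
t 7.92 d [-0.0591 -0.3381 -0.1194] rv [-0.0339  0.3465 -0.2313] rows 8.7 F [-0.2  0.3 -1.8] open 0.0231
[ 13.5  11.5  89.7  -0.5  58.9 -88.3]
```

Request:
drive_tool([
  {"x": -0.006, "y": -0.026, "z": 0, "ax": -0.003, "ay": 0.035, "az": -0.023, "jaw": 1},
  {"x": -0.006, "y": -0.032, "z": 0, "ax": -0.003, "ay": 0.035, "az": -0.023, "jaw": 1},
  {"x": -0.006, "y": -0.032, "z": 0, "ax": -0.003, "ay": 0.035, "az": -0.023, "jaw": 1},
  {"x": -0.006, "y": -0.032, "z": 0, "ax": -0.003, "ay": 0.035, "az": -0.023, "jaw": 1},
  {"x": -0.006, "y": -0.032, "z": 0, "ax": -0.003, "ay": 0.035, "az": -0.023, "jaw": 1},
])

```text
time_s: 8.33
position: [0.5415, 0.0198, 0.2757]
eef_rot: [[-0.983, -0.096, 0.158], [-0.093, 0.995, 0.032], [-0.16, 0.017, -0.987]]
wrist_force: [0.4, 0.3, -0.9]
opening: 0.0234
```

Request:
drive_tool([
  {"x": -0.006, "y": -0.032, "z": -0.01, "ax": -0.003, "ay": 0.035, "az": -0.023, "jaw": 1},
  {"x": -0.006, "y": -0.032, "z": -0.015, "ax": -0.003, "ay": 0.035, "az": -0.023, "jaw": 1},
  {"x": -0.006, "y": -0.03, "z": -0.015, "ax": -0.003, "ay": 0.035, "az": -0.023, "jaw": 1},
  {"x": -0.006, "y": -0.03, "z": -0.015, "ax": -0.003, "ay": 0.03, "az": -0.023, "jaw": 1},
])

```text
time_s: 8.67
position: [0.516, -0.1104, 0.2196]
eef_rot: [[-1.0, 0.002, 0.021], [0.002, 1.0, 0.012], [-0.021, 0.012, -1.0]]
wrist_force: [0.2, -0.1, -0.8]
opening: 0.0234
```

```bash
cat > tr.py <<'E'
from h import *
def go(z):
    yt=np.radians(-1.42); Y=np.array([-np.sin(yt),np.cos(yt),0]);Z=np.array([0,0,-1.]);R=np.c_[np.cross(Y,Z),Y,Z]
    delta([.515,-.164,z],R)
E
python3 -c "
from tr import *
go(.16)"
```

```text
t 8.67 d [-0.001  -0.0536 -0.0596] rv [-0.0114  0.0214 -0.0227] rows 1.9 F [ 0.2 -0.1 -0.8] open 0.0234
```

Request:
drive_tool([
  {"x": 0, "y": -0.022, "z": -0.018, "ax": -0.006, "ay": 0.01, "az": -0.011, "jaw": 1},
  {"x": 0, "y": -0.018, "z": -0.018, "ax": -0.004, "ay": 0.008, "az": -0.01, "jaw": 1},
  {"x": 0, "y": -0.01, "z": -0.018, "ax": 0, "ay": 0, "az": 0, "jaw": 1},
  {"x": 0, "y": 0, "z": 0, "ax": 0, "ay": 0, "az": 0, "jaw": 1},
])

```text
time_s: 9.0
position: [0.5127, -0.1677, 0.1573]
eef_rot: [[-0.999, 0.032, -0.007], [0.032, 0.999, 0.003], [0.008, 0.003, -1.0]]
wrist_force: [0.2, 0.2, -2.2]
opening: 0.0233
```

```bash
python3 -c "
from tr import *
go(.05)
a=robot.camera('side'); save(a,'s10.png',(200,100,360,240),4.8)
"
```

```text
t 9.0 d [ 0.0023  0.0037 -0.1073] rv [-0.0033 -0.0075  0.0068] rows 2.6 F [ 0.2  0.2 -2.2] open 0.0233
```

View pics/s10.png

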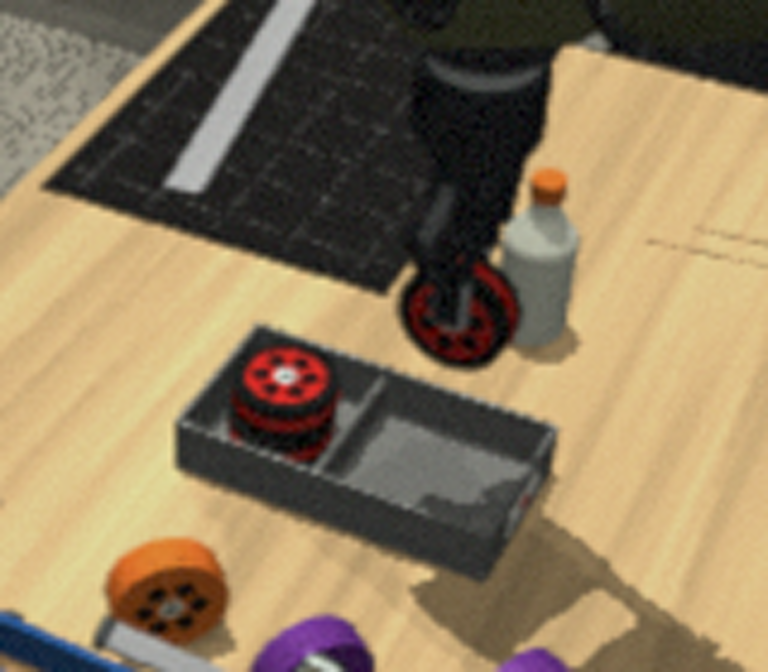

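The wheel hangs above the empty compartment, with the bottle about 19 cm further on. Lowering.

Request:
drive_tool([
  {"x": 0.002, "y": 0.003, "z": -0.022, "ax": -0.003, "ay": -0.007, "az": 0.006, "jaw": 1},
  {"x": 0, "y": 0, "z": -0.024, "ax": 0, "ay": 0, "az": 0, "jaw": 1},
  {"x": 0, "y": 0, "z": -0.022, "ax": 0, "ay": 0, "az": 0, "jaw": 1},
  {"x": 0, "y": 0, "z": -0.016, "ax": 0, "ay": 0, "az": 0, "jaw": 1},
  {"x": 0, "y": 0, "z": -0.008, "ax": 0, "ay": 0, "az": 0, "jaw": 1},
])

```text
time_s: 9.47
position: [0.5187, -0.1612, 0.0708]
eef_rot: [[-1.0, 0.023, 0.011], [0.023, 1.0, -0.003], [-0.011, -0.003, -1.0]]
wrist_force: [0.2, -0.9, -1.7]
opening: 0.0235
```

```bash
python3 -c "
from tr import *
go(.039)
"
```

```text
t 9.47 d [-0.0037 -0.0028 -0.0318] rv [ 0.003   0.0108 -0.0022] rows 0.8 F [ 0.2 -0.9 -1.7] open 0.0235
```

Request:
drive_tool([
  {"x": -0.002, "y": -0.001, "z": -0.01, "ax": 0.002, "ay": 0.008, "az": 0, "jaw": 1},
  {"x": 0, "y": 0, "z": -0.007, "ax": 0, "ay": 0, "az": 0, "jaw": 1},
  {"x": 0, "y": 0, "z": -0.004, "ax": 0, "ay": 0, "az": 0, "jaw": 1},
  {"x": 0, "y": 0, "z": -0.002, "ax": 0, "ay": 0, "az": 0, "jaw": 1},
  {"x": 0, "y": 0, "z": 0, "ax": 0, "ay": 0, "az": 0, "jaw": 1},
])

```text
time_s: 9.88
position: [0.5182, -0.1607, 0.0484]
eef_rot: [[-1.0, 0.02, 0.004], [0.02, 1.0, -0.001], [-0.004, -0.001, -1.0]]
wrist_force: [-0.5, 0.9, -0.7]
opening: 0.0231
```

Request:
drive_tool([
  {"x": 0, "y": 0, "z": -0.002, "ax": 0, "ay": 0, "az": 0, "jaw": 1},
  {"x": 0, "y": 0, "z": 0, "ax": 0, "ay": 0, "az": 0, "jaw": 1},
])

```text
time_s: 10.05
position: [0.5187, -0.1609, 0.0472]
eef_rot: [[-1.0, 0.02, 0.006], [0.02, 1.0, -0.002], [-0.006, -0.002, -1.0]]
wrist_force: [-0.9, 0.5, -0.9]
opening: 0.0235
```

Request:
drive_tool([
  {"x": 0, "y": 0, "z": -0.003, "ax": 0, "ay": 0, "az": 0, "jaw": 1},
  {"x": 0, "y": 0, "z": -0.002, "ax": 0, "ay": 0, "az": 0, "jaw": 1},
  {"x": 0, "y": 0, "z": 0, "ax": 0, "ay": 0, "az": 0, "jaw": 1},
])

```text
time_s: 10.3
position: [0.5192, -0.1611, 0.0427]
eef_rot: [[-1.0, 0.021, 0.008], [0.021, 1.0, -0.003], [-0.008, -0.002, -1.0]]
wrist_force: [0.1, 0.2, -0.1]
opening: 0.0232
```

Request:
drive_tool([
  {"x": 0, "y": 0, "z": -0.002, "ax": 0, "ay": 0, "az": 0, "jaw": 1},
  {"x": 0, "y": 0, "z": 0, "ax": 0, "ay": 0, "az": 0, "jaw": 1},
])

```text
time_s: 10.47
position: [0.5192, -0.1612, 0.0406]
eef_rot: [[-1.0, 0.021, 0.008], [0.021, 1.0, -0.003], [-0.008, -0.002, -1.0]]
wrist_force: [-0.0, 0.0, -1.0]
opening: 0.0236
```

Request:
drive_tool([
  {"x": 0, "y": 0, "z": -0.0015, "ax": 0, "ay": 0, "az": 0, "jaw": 1},
  {"x": 0, "y": 0, "z": 0, "ax": 0, "ay": 0, "az": 0, "jaw": 1},
])

```text
time_s: 10.63
position: [0.5198, -0.1614, 0.0398]
eef_rot: [[-1.0, 0.021, 0.009], [0.021, 1.0, -0.003], [-0.009, -0.003, -1.0]]
wrist_force: [-0.7, 0.3, -0.1]
opening: 0.0231
```

Request:
drive_tool([
  {"x": 0, "y": 0, "z": -0.0015, "ax": 0, "ay": 0, "az": 0, "jaw": 1},
  {"x": 0, "y": 0, "z": 0, "ax": 0, "ay": 0, "az": 0, "jaw": 1},
])

```text
time_s: 10.8
position: [0.5204, -0.1617, 0.04]
eef_rot: [[-1.0, 0.021, 0.011], [0.021, 1.0, -0.004], [-0.011, -0.004, -1.0]]
wrist_force: [0.1, 0.3, -0.9]
opening: 0.023
```

```bash
python3 -c "
from tr import *
go(.039)
a=robot.camera('side'); save(a,'s11.png',(220,130,340,230),6)
"
```

```text
t 10.8 d [-0.0054 -0.0023 -0.001 ] rv [ 0.0038  0.0108 -0.0041] rows 0.1 F [ 0.1  0.3 -0.9] open 0.023
```

View pics/s11.png

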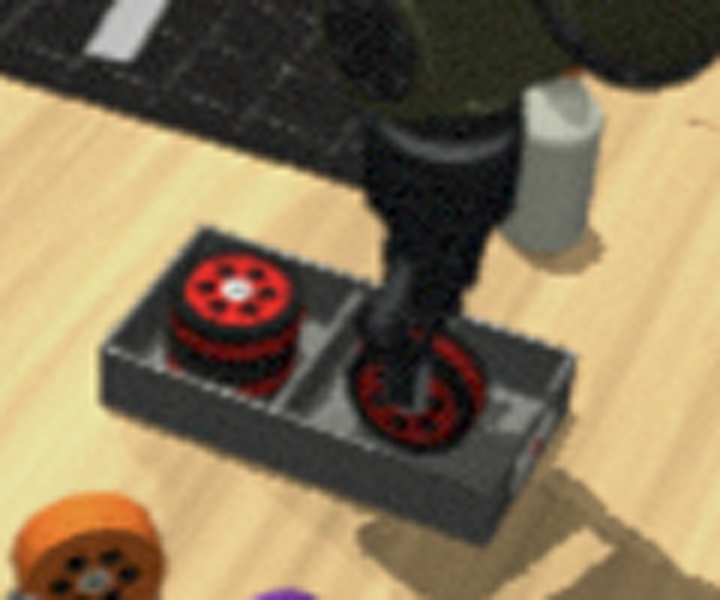

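Request:
drive_tool([
  {"x": -0.001, "y": 0, "z": -0.003, "ax": 0, "ay": 0.008, "az": 0, "jaw": 1},
  {"x": 0, "y": 0, "z": 0, "ax": 0, "ay": 0, "az": 0, "jaw": 1},
])

```text
time_s: 11.02
position: [0.5216, -0.162, 0.0403]
eef_rot: [[-1.0, 0.021, 0.008], [0.021, 1.0, -0.005], [-0.008, -0.005, -1.0]]
wrist_force: [-0.4, -0.6, -1.3]
opening: 0.0233
```

Request:
drive_tool([
  {"x": 0, "y": 0, "z": -0.002, "ax": 0, "ay": 0, "az": 0, "jaw": 1},
  {"x": 0, "y": 0, "z": 0, "ax": 0, "ay": 0, "az": 0, "jaw": 1},
])

```text
time_s: 11.18
position: [0.5226, -0.1623, 0.0398]
eef_rot: [[-1.0, 0.021, 0.011], [0.021, 1.0, -0.006], [-0.011, -0.006, -1.0]]
wrist_force: [-0.6, 0.1, 0.1]
opening: 0.0231
```

```bash
python3 -c "
from tr import *
o=robot.get_obs(); print(o['joint_pos'].round(1),o['joint_vel'].round(2),o['tau'].round(1),o['wrist_force'].round(2),o['ft_torque'].round(2))
"
```

```text
[-2.100e+01  3.000e+01  9.740e+01 -1.000e-01  5.190e+01 -1.098e+02] [ 0.16 -0.26 -0.28  0.06 -0.32 -0.02] [  0.2 -59.7 -28.7   0.1   0.1   0. ] [-0.61  0.09  0.12] [0.   0.01 0.04]
```

Request:
drive_tool([
  {"x": 0, "y": 0, "z": -0.006, "ax": 0, "ay": 0.008, "az": 0, "jaw": 1},
])

```text
time_s: 11.27
position: [0.5251, -0.1628, 0.0377]
eef_rot: [[-1.0, 0.021, 0.01], [0.021, 1.0, -0.008], [-0.01, -0.008, -1.0]]
wrist_force: [-7.6, 13.2, 86.7]
opening: 0.0233
```

That hit the floor at 87 N, higher than wanted but below the limits. Easing off at once.

Request:
drive_tool([
  {"x": -0.002, "y": 0, "z": 0.002, "ax": 0, "ay": 0, "az": 0, "jaw": 1},
  {"x": 0, "y": 0, "z": 0, "ax": 0, "ay": 0, "az": 0, "jaw": 1},
])

```text
time_s: 11.43
position: [0.5246, -0.1631, 0.0412]
eef_rot: [[-1.0, 0.021, 0.013], [0.021, 1.0, -0.009], [-0.013, -0.009, -1.0]]
wrist_force: [-0.6, 0.9, -0.7]
opening: 0.0234
```

```bash
python3 -c "
from tr import *
go(.039)
"
```

```text
t 11.43 d [-0.0096 -0.0009 -0.0022] rv [ 0.0092  0.0131 -0.004 ] rows 0.2 F [-0.6  0.9 -0.7] open 0.0234
```

Request:
drive_tool([
  {"x": -0.003, "y": 0, "z": -0.0005, "ax": 0.006, "ay": 0.011, "az": 0, "jaw": 1},
  {"x": 0, "y": 0, "z": 0, "ax": 0, "ay": 0, "az": 0, "jaw": 1},
])

```text
time_s: 11.6
position: [0.5211, -0.1629, 0.0398]
eef_rot: [[-1.0, 0.021, 0.0], [0.021, 1.0, -0.002], [-0.0, -0.002, -1.0]]
wrist_force: [0.6, -0.5, -0.9]
opening: 0.0233
```

Request:
drive_tool([
  {"x": 0, "y": 0, "z": 0, "ax": 0, "ay": 0, "az": 0, "jaw": 0.4},
  {"x": 0, "y": 0, "z": 0, "ax": 0, "ay": 0, "az": 0, "jaw": 0.3},
  {"x": 0, "y": 0, "z": 0, "ax": 0, "ay": 0, "az": 0, "jaw": 0.2},
  {"x": 0, "y": 0, "z": 0, "ax": 0, "ay": 0, "az": 0, "jaw": 0.1},
])

```text
time_s: 11.93
position: [0.52, -0.1628, 0.0379]
eef_rot: [[-1.0, 0.021, -0.003], [0.021, 1.0, -0.001], [0.003, -0.001, -1.0]]
wrist_force: [0.1, 0.1, -0.5]
opening: 0.0382
```

```bash
python3 -c "
from tr import *
go(.039)
a=robot.camera('side'); save(a,'s12.png',(220,130,340,230),6)
"
```

```text
t 11.93 d [-0.005  -0.0012  0.0011] rv [ 0.0012 -0.0032 -0.0038] rows 0.1 F [ 0.1  0.1 -0.5] open 0.0382
```

View pics/s12.png

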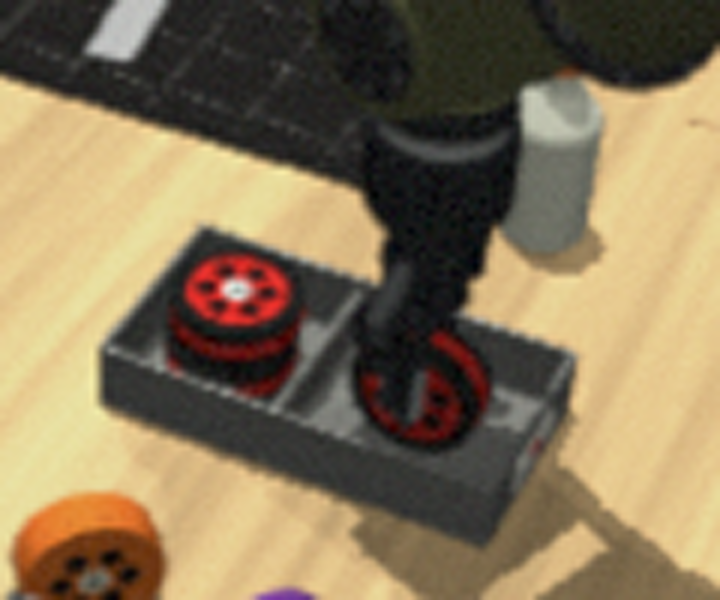

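The wheel stands on edge on the floor at crop (420,390), with the fingers open to 38 mm and free of it. Withdrawing straight up.

Request:
drive_tool([
  {"x": 0, "y": 0, "z": 0.008, "ax": 0, "ay": 0, "az": 0, "jaw": 0.1},
  {"x": 0, "y": 0, "z": 0.02, "ax": 0, "ay": 0, "az": 0, "jaw": 0.1},
  {"x": 0, "y": 0, "z": 0.03, "ax": 0, "ay": 0, "az": 0, "jaw": 0.1},
  {"x": 0, "y": 0, "z": 0.04, "ax": 0, "ay": 0, "az": 0, "jaw": 0.1},
  {"x": 0, "y": 0, "z": 0.04, "ax": 0, "ay": 0, "az": 0, "jaw": 0.1},
])

```text
time_s: 12.4
position: [0.5153, -0.161, 0.1742]
eef_rot: [[-1.0, 0.021, -0.018], [0.021, 1.0, 0.005], [0.018, 0.004, -1.0]]
wrist_force: [0.0, -0.3, 1.1]
opening: 0.0384
```

Request:
drive_tool([
  {"x": -0.03, "y": 0, "z": 0.02, "ax": 0, "ay": 0, "az": 0, "jaw": 0.1},
  {"x": -0.03, "y": 0, "z": 0.0, "ax": 0, "ay": 0, "az": 0, "jaw": 0.1},
  {"x": -0.03, "y": 0, "z": 0, "ax": 0, "ay": 0, "az": 0, "jaw": 0.1},
  {"x": 0, "y": 0, "z": 0, "ax": 0, "ay": 0, "az": 0, "jaw": 0.1},
  {"x": 0, "y": 0, "z": 0, "ax": 0, "ay": 0, "az": 0, "jaw": 0.1},
])

```text
time_s: 12.82
position: [0.4246, -0.1615, 0.2081]
eef_rot: [[-1.0, 0.02, -0.0], [0.02, 1.0, -0.003], [0.0, -0.003, -1.0]]
wrist_force: [0.2, -0.9, 0.5]
opening: 0.0386
```

```bash
cat > fin.py <<'E'
from h import *
a=robot.camera('side'); save(a,'s13.png',(100,130,340,310),3.3)
b=robot.camera('top'); save(b,'t13.png',(180,60,400,260),3.5)
for n,k in (("side",a),("top",b)):
    for nm in ("big_wheel","glue_bottle","screwdriver","buggy","small_wheel_1"):
        for r in robot.boxes_of(nm,k):
            if r["conf"]>.5: print(n,nm,round(r["conf"],2),np.round(r["centre"],3))
E
python3 fin.py; python3 -c "
from h import *
from fit import trk,q
p=robot.camera('side')
for al in (.03,.09,.15): print(al,((proj(p,trk(q,al,.012,.03))[0]-[100,130])*3.3).round(0))
print(robot.get_obs()['time_s'],robot.get_obs()['wrist_force'])"
```

```text
side big_wheel 0.97 [0.613 0.029 0.056]
side big_wheel 0.87 [0.503 0.038 0.058]
side big_wheel 0.63 [ 0.521 -0.151  0.05 ]
side big_wheel 0.63 [0.39  0.019 0.05 ]
side big_wheel 0.57 [0.78  0.005 0.053]
side glue_bottle 0.91 [ 0.52  -0.342  0.065]
side screwdriver 0.79 [0.409 0.356 0.024]
side buggy 0.85 [0.633 0.397 0.034]
side small_wheel_1 0.94 [0.402 0.148 0.104]
side small_wheel_1 0.68 [0.51  0.175 0.141]
side small_wheel_1 0.56 [0.455 0.156 0.12 ]
top big_wheel 0.78 [0.606 0.021 0.061]
top big_wheel 0.54 [ 0.78  -0.001  0.059]
top glue_bottle 0.61 [ 0.518 -0.354  0.09 ]
top screwdriver 0.82 [0.412 0.355 0.025]
top buggy 0.8 [0.633 0.391 0.034]
top small_wheel_1 0.66 [0.512 0.153 0.145]
0.03 [611. 479.]
0.09 [538. 446.]
0.15 [463. 412.]
13.4667 [-0.11335528 -0.29131892  0.06717056]
```

View pics/s13.png

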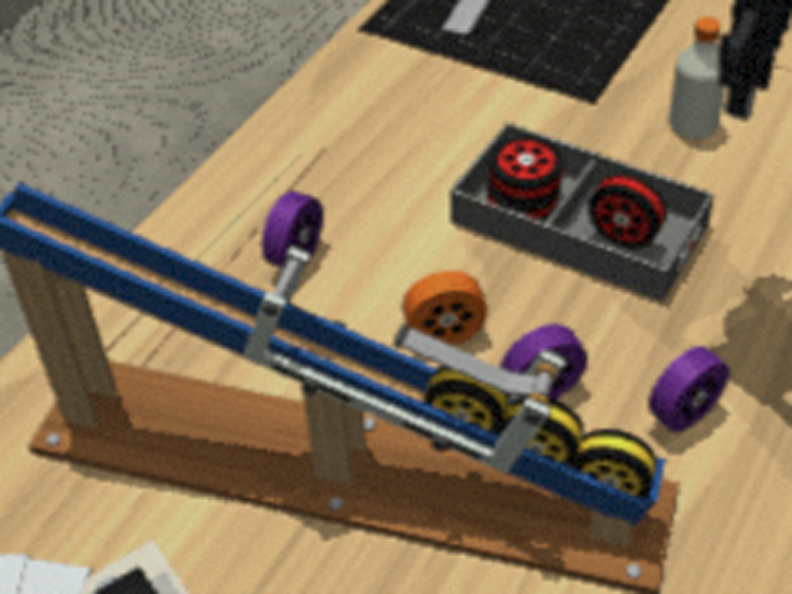

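View pics/t13.png

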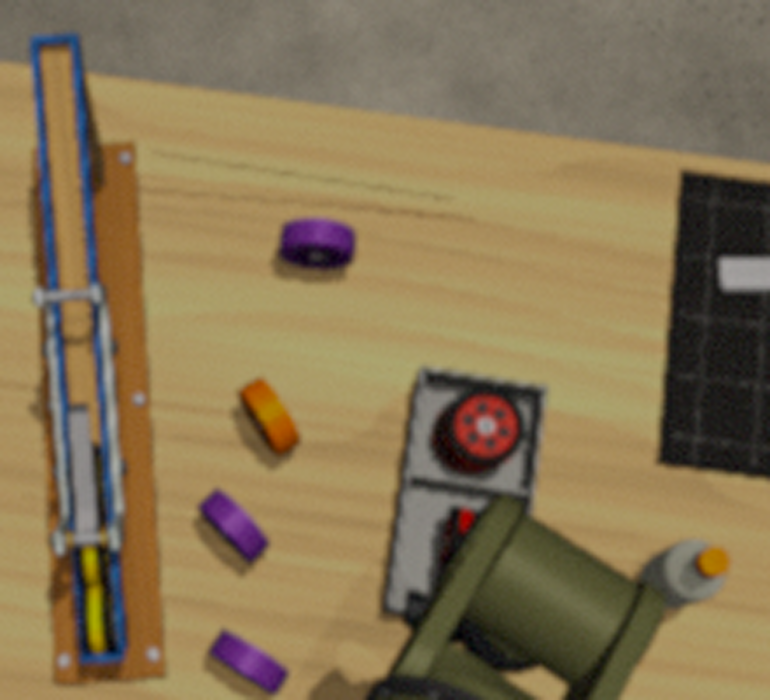

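All wheels are where predicted: small hubs at crop (611,479), (540,443) and (463,410), and the large wheel upright in the empty compartment at (622,212). A quick check that nothing is moving, then I'll hand in.

```bash
python3 - <<'E'
from h import *
b=(210,150,340,290)
p=[robot.camera("side")["color"][150:290,210:340].astype(int) for _ in range(8)]
print(np.abs(cv2.blur((p[7]-p[0]).astype(np.float32),(5,5))).max(), np.abs(cv2.blur((p[1]-p[0]).astype(np.float32),(5,5))).max(), robot.get_obs()["time_s"])
robot.close_job()
E
```

```text
5.4 4.92 13.8667
the job is handed in; nothing more can be done
```

The jammed red-hubbed wheel is out of the dispenser and standing in the tray's empty compartment. The three small wheels have rolled down to the front stop. I handed the job in at about 14 s; no verdict is reported.

- **Removal:** I gripped the wheel on either side of the keeper and drew it up the track a little off the floor. The keeper let go with the tool about 245 mm along. I went about 16 mm further, to mid-opening, and the wheel lifted out square without catching. Measured force during the lift stayed within about 1.5 N.
- **Last checks:**
  - The large wheel stands on edge in the compartment.
  - The small-wheel hubs are within a pixel or so of where wheels resting at 30, 90 and 150 mm would appear.
  - The glue bottle, screwdriver and buggy read the same as at the start to within about 5 mm.
  - Nothing moved between the last pictures, and the gripper was clear of everything.
- **What went less well:** While setting the wheel down I felt for the tray floor with small steps that barely registered. One larger step then pressed it down at 87 N for a moment, which was not gentle, though under the 120 N wrist limit. I eased off at once and released it from about floor height.

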